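# Clamp the jar and hold the jar opener's dial on three

### The job

Clamp the jam jar in the jar opener: slide the clamp up until the jar is seated in the V jaw and the clamp's sprung pad is pushed well in against it, then let go of the clamp. After that, take the spring-return dial, turn it clockwise past its first and second clicks to the third and keep it held there; the program finishes while you are still holding the dial on three. Keep the jar upright and leave the other things alone.

Things in the scene. Friction and masses are not known exactly. Their poses are not given: they have to be found in the camera images.
- jar_opener: countertop jar opener, fixed to the worktop; aluminium base plate 140 x 360 mm, 12 mm thick (its top, on which the jar stands, is at z = 0.012). Origin on the worktop, 10 mm to -y of the plate's centre; own y runs along its length, own z up. At +y (y 0.05 to 0.19, x -0.07 to 0.07) a white motor housing, top at z = 0.058, with the dial on it; at -y the sliding clamp; between them the jar. It stands turned by up to 0.35 rad either way
- v_jaw: fixed rubber V jaw on the housing, opening to the opener's -y, z 0.02 to 0.06; its origin coincides with the opener's. A jar seated in it has its axis at about x = 0, y = 0.002 in the opener's frame
- clamp (a joint): travel of the sliding clamp in m, 0 (fully open) to 0.062, towards the jar along the opener's +y. It stays where it is left: sliding it takes about 10 N
- clamp_grip (a point): point on the vertical axis of the clamp's upright grey grip post, 100 mm above the worktop; axes parallel to the opener's. The post is 22 mm thick along y, 24 mm along x, with its sides upright from z = 0.060 up to its top at 0.122; the white clamp block under it (66 mm along x; y -11 to +35 mm from the post axis) has its top at z = 0.056. Moves with the clamp
- pad (a joint): how far the sprung pad on the clamp's front is pushed in, m: 0 free, 0.008 fully in, spring 900 N/m (pushed in fully it takes 7.2 N). The jar counts as clamped from 0.004 in, with the jar seated in the V jaw. Sliding the jar alone along the plate can push it in by 2 to 4 mm, so press on to 6 mm or more
- pad_face (a point): centre of the sprung pad's black rubber front face (62 mm wide, 40 mm high), 40 mm above the worktop and, with the pad free, 62 mm in front of (+y of) the post's axis
- jar_center (a point): centre, half-way up, of the jam jar: glass jar with a yellow lid, 66 mm in diameter, 101 mm high, about 0.25 kg, loose on the base plate between pad and V jaw, up to 16 mm short of the V jaw
- dial (a joint): angle of the dial, rad, grows clockwise seen from above: 0 at rest, light clicks at 0.4 (first), 0.8 (second) and 1.2 (third), end stop at 1.35. A spring drives it back to 0 when let go; about 0.06 N m holds it on the third click. It counts as on the third from 1.08
- dial_grip (a point): point on the dial's upright axis at the height to grip, 82 mm above the worktop. The dial is a grey bar 46 mm long, 14 mm thick, 32 mm high (z 0.064 to 0.096) on a 60 mm round skirt, on top of the housing. The point's own x runs along the bar (its pointer end is -x), own y across its 14 mm thickness; it turns with the dial. At rest the bar's x axis is turned 0.6 rad anticlockwise from the opener's x
- mug: blue-grey mug, 96 mm high, bystander; origin under it
- fish_tin: round tin, 86 mm across, 40 mm high, bystander; origin under it
- sardine_tin: flat oblong tin, 63 x 107 x 26 mm, bystander; origin under it
- spoon: teaspoon, 137 mm long, bystander
Things that resemble listed ones, but are neither listed nor needed, are in the scene too. Of the things that look like the part that bears jar_center, the middle-sized one is meant.

How it is judged:
On the way, in this order (a step that is already met when the one before it is completed fails the run):
1. the jar is clamped: seated in the V jaw with the clamp's pad pushed in at least 4 mm, the clamp let go, the dial still at rest (value of joint pad above 0.004 m and contact force between jar and v_jaw above 0.5 N and contact force between jar and pad above 1.5 N and contact force between the fingers and clamp below 0.1 N and angle between jar_center's own z axis and vertical below 0.1 rad and value of joint dial below 0.2 rad), for 0.3 s.
2. the dial passes the first click, turned by the fingers (value of joint dial above 0.5 rad and contact force between the fingers and dial above 0.3 N).
3. the dial is held on the third click by the fingers for a second (value of joint dial above 1.08 rad and contact force between the fingers and dial above 0.3 N), for 1 s.
At the end, for the whole second after the job is handed in: the fingers hold the dial on the third click (1.08 rad or more); the jar stands upright (within 0.1 rad), seated in the V jaw (more than 0.5 N) and pressed by the pad (in by 4 mm or more, more than 1.5 N), with the clamp let go and the jar untouched by the robot (all of step 3 and value of joint pad above 0.004 m and contact force between jar and v_jaw above 0.5 N and contact force between jar and pad above 1.5 N and contact force between the fingers and clamp below 0.1 N and angle between jar_center's own z axis and vertical below 0.1 rad and contact force between the arm and jar below 0.1 N); the arm keeps its last pose, push and grip.
It fails at once if the dial is turned (past 0.3 rad) while the jar is not clamped (pad in less than 2 mm) (value of joint dial above 0.3 rad and value of joint pad below 0.002 m).
It fails at once if the jar is tipped (more than 0.3 rad) (angle between jar_center's own z axis and vertical above 0.3 rad).
It fails at once if another thing on the worktop is moved more than 30 mm (distance of any of mug, fish_tin, sardine_tin, spoon from where it was at the start of the episode above 0.03 m).
It also fails if it takes over 53 s, if anything falls off the work surface, if the arm or the gripper's body presses on something with over 40 N, if the wrist force passes 120 N, or if a joint passes its speed limit or range.

### The arm

A 6-joint arm with a two-finger parallel gripper is mounted at the origin on a cart in front of the work surface, level with it; the furniture and walls round the work are solid. World frame = base frame: x ahead of the robot, y to its left, z up, the work surface at z = 0. Lengths are in m, angles in rad, forces in N, time in s.
With the tool pointing down it reaches from about 0.25 to 0.775 m from the base axis. Payload 4 kg.
Tool frame: the origin (TCP) lies between the finger pads; the fingertips stand 25 mm ahead of it and the grasp point (between the pads) lies 6 mm ahead of it (robot.tip_reach is the z of the fingertips in the tool frame, in m); z points along the fingers, y is the line along which they close (so a half turn about z gives the same grasp; the last joint's range is limited). The gripper opens to 94 mm and grips with 3 to 60 N. Pads are 16 mm wide; open, the fingers measure 119 mm over their backs; the gripper's body (75 mm by 177 mm) begins 78 mm behind the grasp point.
Start: joints at [-1.231, 0.087, 1.371, -0, 1.684, -0.103], TCP at [0.236, -0.497, 0.231] pointing down, gripper open.
Joint ranges: [-3.1, 3.1], [-0.76, 2.03], [0.27, 2.55], [-1.08, 4.22], [0.17, 2.65], [-2.57, 2.57]. Speed limits (rad/s): [2.79, 2.79, 3.14, 3.14, 3.14, 3.14].

### API

Orientations are given as [roll, pitch, yaw] about the fixed x, y, z axes, in that order (R = Rz(yaw) Ry(pitch) Rx(roll)).
In Python, from bench import robot gives the robot as it stands. The module is installed in compiled form; this text tells all that it offers.
- The arm moves only by the shell command python3 -m handwheel 'ROWS'. ROWS is JSON, a list of rows, each a list of 3 entries, a list of its own where there are three numbers: the turn, a rotation vector about the world's x, y, z in units of 90 degrees (1.0 is 90 degrees), then the shift along the world's x, y, z in units of 0.05 m (1.0 is 0.05 m), then the closure, from 0 (fully open) to 1 (shut). A call has 1 to 5 rows; each row shifts and turns the commanded pose from where the row before left it; what a row does not reach is not made up. A row lasts 1/10 s, in which the tool goes at most 50 mm and 8.59 degrees, less where a joint would pass 70% of its speed; a pose out of reach is approached as far as the arm can. A call with a number of a shift or a turn outside -1 to 1 is refused whole. A call with a gripper value outside its range is refused whole. The fingers move at their own pace and stop on an object; the grip force is fixed at half the most. Time passes only in rows, so rows that do not move let the fingers close. It gives the time, the measured TCP pose, the force, the opening and the grip force at its end, in the units of the state.
- robot.get_obs(): the state, without advancing time (a new reading comes with each control period).
- robot.snapshot(name): name is "scene" or "top" or "wrist"; returns (picture, depth): 384x512x3 uint8, red, green, blue; 384x512 float32, m along the optical axis (not along the pixel's ray), 0 where there is no reading.
- robot.calibration(name): a dict with "mtx" (3x3 intrinsics, pixels), "D" ([k1, k2, p1, p2, k3] as OpenCV has them; the pictures are not rectified), "extrinsics" (4x4, takes a point from camera to world coordinates); the wrist camera has in their place "hand_eye" (4x4, takes a point from camera to tool coordinates, whose origin is the TCP and whose axes are the flange's). Camera axes: x right, y down, z forward; pixel columns grow to the right and rows downward; lengths in m; the calibration is good to about 2 mm. A picture is of the moment at which its call begins: read the wrist's pose just before it. calibration takes no time and is no camera call.
- robot.close_job(): hands the job in; it is judged then, once.
Trained networks look in the newest picture that a camera, given by its name, has taken for a name from the list of things; names that differ only in an ending like _2 or _b are one class to them, and where a whole thing is asked for, a point or a joint stands for the part that bears it (a point fixed in the world has none). Each returns a list of dicts, best first, with "p" (0 to 1); they miss things now and then, are a little off and sometimes report something else, mostly with a low value. They report only what shows in the picture. A call takes as long as a camera call. They do not tell look-alikes from the thing itself.
- robot.boxes_of(query, camera): "bbox" ([left, top, right, bottom] in pixels, round what is visible of it).
The state is a dict: "time": time; "joint_positions": joint angles; "qvel": joint speeds; "joint_torque": joint torques, N m; "tool_pos": TCP position; "ee_rot": TCP orientation; "wrist_force": force on the tool from outside, world axes, zero at the start; "wrist_torque": the same for the moment, N m; "width": finger opening in m; "finger_force": force on a finger pad.
Only numpy, scipy, OpenCV 4.12 (cv2) and the standard library are available. Lean on these libraries where they do the work, as an engineer would, in place of code of your own. Each camera call takes 0.05 s, during which the arm holds its last target. There are 200 camera calls.

## Working session

There is one attempt and no reset: what is moved stays moved. The work goes in short steps, Python scripts to look and compute and a shell command to move; the robot and the scene stay as the last step left them, time stands still between calls to the robot, and variables do not carry over. Pictures are saved under pics/ and viewed, at most 10 in all, crops included, and the job is handed in when it is done.

```bash
mkdir -p pics
cat > h.py <<'E'
import numpy as np, cv2
from bench import robot
from scipy.spatial.transform import Rotation as R
def snap(n,f=None):
    o=robot.get_obs(); im,d=robot.snapshot(n)
    if f: cv2.imwrite('pics/'+f,im[:,:,::-1])
    return o,im,d
def cloud(n,o,d):
    c=robot.calibration(n); v,u=np.mgrid[:d.shape[0],:d.shape[1]]
    p=cv2.undistortPoints(np.stack([u,v],-1).reshape(-1,1,2).astype(np.float64),np.array(c['mtx'],float),np.array(c['D'],float)).reshape(d.shape+(2,))
    P=np.concatenate([p*d[...,None],d[...,None]],-1)
    if 'extrinsics' in c: T=np.array(c['extrinsics'])
    else:
        W=np.eye(4); W[:3,:3]=R.from_euler('xyz',o['ee_rot']).as_matrix(); W[:3,3]=o['tool_pos']; T=W@np.array(c['hand_eye'])
    X=P@T[:3,:3].T+T[:3,3]; X[d<=0]=np.nan
    return X
E
python3 - <<'E'
from h import *
out=[]
for n in ('scene','top'):
    o,im,d=snap(n); X=cloud(n,o,d); out.append(im)
    np.savez('/tmp/'+n,im=im,X=X)
    for q in ('jar_center','clamp_grip','dial_grip','jar_opener','mug','fish_tin','sardine_tin','spoon'):
        for b in robot.boxes_of(q,n)[:4]:
            l,t,r,bt=[int(v) for v in b['bbox']]; print(n,q,round(b['p'],2),l,t,r,bt,np.round(np.nanmedian(X[t:bt+1,l:r+1].reshape(-1,3),0),3), np.round(np.nanmax(X[t:bt+1,l:r+1,2]),3))
    cv2.imwrite(f'pics/{n}0.png',cv2.resize(im[:,:,::-1],(768,576)))
print(robot.get_obs()['time'])
E
```

```text
scene jar_center 0.9 281 228 303 259 [0.382 0.091 0.024] 0.072
scene jar_center 0.9 314 185 347 235 [ 0.346 -0.031  0.092] 0.136
scene jar_center 0.86 240 186 262 226 [0.524 0.087 0.083] 0.117
scene jar_center 0.53 234 212 253 230 [0.523 0.117 0.058] 0.083
scene clamp_grip 0.77 260 165 281 210 [ 0.539 -0.041  0.048] 0.125
scene dial_grip 0.53 217 230 234 245 [0.514 0.208 0.067] 0.099
scene jar_opener 0.62 186 173 298 281 [0.519 0.111 0.004] 0.12
scene mug 0.64 135 181 177 219 [0.794 0.212 0.041] 0.098
scene fish_tin 0.79 186 165 214 190 [0.777 0.039 0.034] 0.044
scene sardine_tin 0.59 258 127 284 146 [ 0.752 -0.316  0.018] 0.029
scene spoon 0.8 173 338 223 372 [0.383 0.452 0.001] 0.015
top jar_center 0.61 277 239 307 265 [ 0.358 -0.051  0.13 ] 0.138
top jar_center 0.59 254 126 279 146 [0.78  0.036 0.035] 0.046
top jar_center 0.58 248 193 268 212 [0.523 0.064 0.11 ] 0.118
top jar_center 0.15 346 134 371 161 [ 0.749 -0.312  0.021] 0.034
top clamp_grip 0.55 270 188 295 209 [ 0.542 -0.025  0.053] 0.129
top dial_grip 0.48 212 197 227 212 [0.514 0.198 0.065] 0.1
top jar_opener 0.76 200 179 300 224 [0.529 0.091 0.021] 0.129
top mug 0.63 206 119 234 149 [0.784 0.211 0.01 ] 0.1
top mug 0.4 242 191 244 212 [0.534 0.118 0.016] 0.064
top mug 0.36 274 195 275 206 [0.535 0.005 0.061] 0.067
top fish_tin 0.55 257 127 278 147 [0.776 0.032 0.036] 0.044
top fish_tin 0.38 146 223 156 261 [0.378 0.448 0.002] 0.017
top sardine_tin 0.93 348 132 371 162 [ 0.751 -0.316  0.021] 0.034
top spoon 0.7 144 219 156 259 [0.389 0.453 0.001] 0.017
0.9
```

View pics/scene0.png

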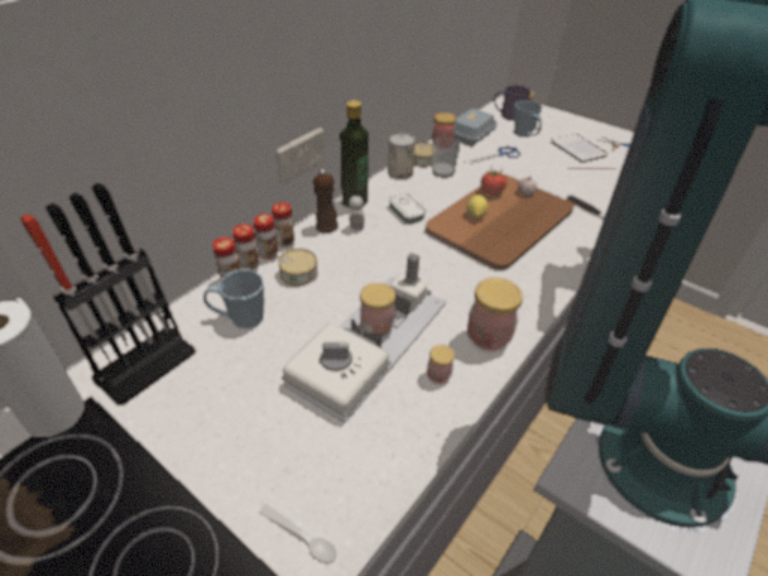

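View pics/top0.png

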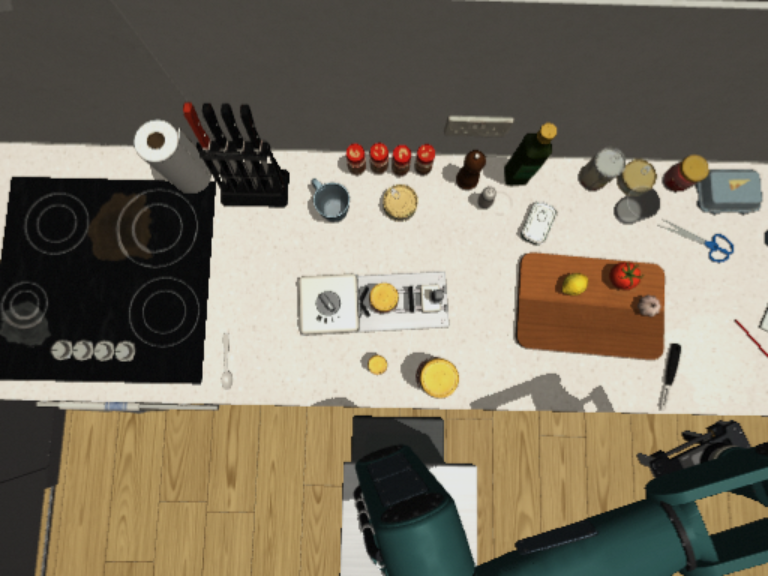

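The scene shows three yellow-lidded jars, with these top-view pixels in the 768-wide picture: small (377,364), large (440,377), and a middle-sized one (384,297) standing on the opener plate. The middle-sized one, top at z≈0.115, is meant. The opener has its dial at (328,303) and its post at (436,296). Next I measure these and confirm in one enlarged crop.

Run:
```python
from h import *
for n in ('top','scene'):
    D=np.load(f'/tmp/{n}.npz'); X=D['X']; x,y,z=X[...,0],X[...,1],X[...,2]
    def rect(m,t):
        p=X[m]; 
        if len(p)<5: print(n,t,len(p));return
        r=cv2.minAreaRect((p[:,:2]*1000).astype(np.float32)); print(n,t,len(p),'mean',np.round(p.mean(0),3),'rect',np.round(r[0],1),np.round(r[1],1),round(r[2],1))
    roi=(x>.42)&(x<.64)&(y>-.1)&(y<.3)
    rect(roi&(z>.05)&(z<.066)&(y>.11),'housing')
    rect(roi&(z>.105)&(y<.02),'post')
    rect(roi&(z>.100)&(y>.02)&(y<.12),'lid')
    rect(roi&(z>.085)&(y>.13),'dial')
    rect(roi&(z>.006)&(z<.018),'plate')
im=np.load('/tmp/top.npz')['im'][150:270,190:320]; cv2.imwrite('pics/crop.png',cv2.resize(im[:,:,::-1],(780,585) if 0 else (650,600),interpolation=cv2.INTER_CUBIC))
```

```text
top housing 1419 mean [0.525 0.199 0.058] rect [525.9 190.5] [138.4 165.3] 4.8
top post 45 mean [ 0.545 -0.051  0.121] rect [545.4 -51.4] [21.1 21.5] 2.1
top lid 292 mean [0.537 0.073 0.113] rect [538.4  73.2] [63.6 63.2] 46.4
top dial 52 mean [0.525 0.204 0.096] rect [525.2 204.3] [43.4 13.8] 38.6
top plate 1408 mean [0.535 0.027 0.012] rect [528.6 100.2] [212.5 374.6] 1.4
scene housing 2039 mean [0.517 0.207 0.058] rect [524.5 191.5] [138.9 166.1] 4.2
scene post 68 mean [ 0.541 -0.047  0.117] rect [542.4 -48.7] [25.1 19.4] 45.3
scene lid 363 mean [0.534 0.077 0.112] rect [535.4  73.3] [64.  63.6] 39.6
scene dial 109 mean [0.522 0.206 0.094] rect [522.9 205.3] [44.8 14.1] 35.9
scene plate 1122 mean [0.499 0.069 0.012] rect [531.3  95.7] [140.  359.5] 4.8
```

View pics/crop.png

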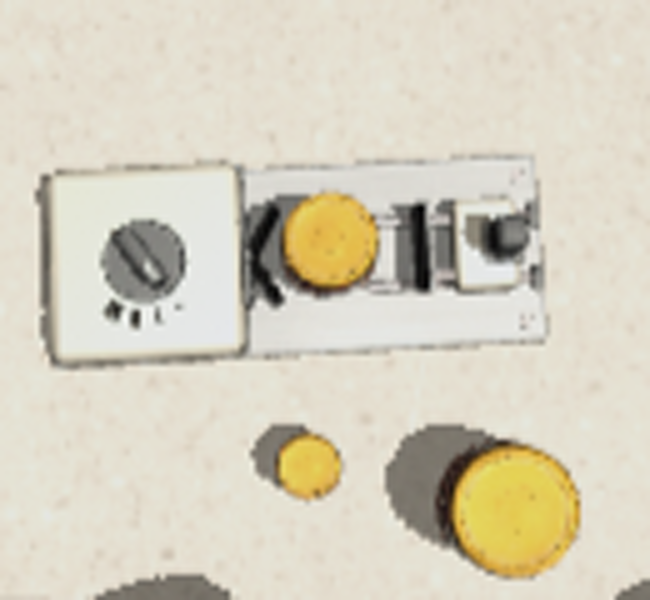

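The crop confirms it: the middle jar is at crop (330,240), between the V jaw (265,255) and the pad (420,248), with the post at (508,235) and the dial at (143,258). Both look-alike jars stand off the plate. The opener's yaw is about +0.08, with its origin at about (0.532, 0.086).

Run:
```python
from h import *
o=robot.get_obs(); M=R.from_euler('xyz',o['ee_rot']).as_matrix()
print(o['tool_pos'],o['ee_rot'],M.round(3),o['joint_positions'],o['width'],robot.tip_reach)
ya=np.arctan2(M[1,1],M[0,1]); 
for nm,t in (('post',0.08+np.pi/2),('dial0',0.68+np.pi/2),('dial3',0.68+np.pi/2-1.25)):
    e=(t-ya+np.pi/2)%np.pi-np.pi/2; print(nm,'turn units',e/(np.pi/2))
print('shift units',(np.array([.5435,-.050,.231])-o['tool_pos'])/.05)
```

```text
[ 0.23568358 -0.49696613  0.23054047] [3.14144603e+00 8.95055075e-06 4.42818401e-01] [[ 0.904  0.428  0.   ]
 [ 0.428 -0.904 -0.   ]
 [-0.     0.    -1.   ]] [-1.23105590e+00  8.71625900e-02  1.37067220e+00  6.22317653e-06
  1.68361110e+00 -1.03077271e-01] 0.09419964881678738 0.025
post turn units -0.23097736873194463
dial0 turn units 0.15099449468860454
dial3 turn units -0.6447802207708722
shift units [6.15632847 8.93932266 0.00919064]
```

```bash
python3 -m handwheel '[[[0,0,0.0885],[0.3,0.45,0.2],0],[[0,0,0.0885],[0.3,0.45,0.2],0],[[0,0,0.0885],[0.3,0.45,0],0],[[0,0,0.0885],[0.3,0.45,0],0],[[0,0,0.0885],[0.3,0.45,0],0]]'
python3 -m handwheel '[[[0,0,0.0885],[0.3,0.45,0],0],[[0,0,0.0885],[0.3,0.45,0],0],[[0,0,0.0885],[0.3,0.45,0],0],[[0,0,0.0885],[0.3,0.45,0],0],[[0,0,0.0885],[0.3,0.45,0],0]]'
python3 -m handwheel '[[[0,0,0.0885],[0.3,0.45,0],0],[[0,0,0.0885],[0.3,0.45,0],0],[[0,0,0.0885],[0.3,0.45,0],0],[[0,0,0.0885],[0.3,0.45,0],0],[[0,0,0.0885],[0.3,0.45,0],0]]'
python3 -m handwheel '[[[0,0,0.0885],[0.3,0.45,0],0],[[0,0,0.0885],[0.3,0.45,0],0],[[0,0,0.0885],[0.3,0.45,0],0],[[0,0,0.0885],[0.3,0.45,0],0],[[0,0,0.0885],[0.3,0.45,0],0]]'
python3 -m handwheel '[[[0,0,0],[0,0,0],0],[[0,0,0],[0,0,0],0]]'
python3 - <<'E'
from h import *
o,im,d=snap('wrist','w1.png'); X=cloud('wrist',o,d); print(o['time'],o['tool_pos'],o['ee_rot'],o['joint_positions'].round(2) if hasattr(o['joint_positions'],'round') else o['joint_positions'],o['wrist_force'])
x,y,z=X[...,0],X[...,1],X[...,2]
for t,m in (('post',(z>.117)&(z<.13)&(y<0)&(y>-.1)&(x>.5)&(x<.6)),('lid',(z>.108)&(z<.12)&(y>.02)&(x>.48)&(x<.62)),('dial',(z>.09)&(z<.105)&(y>.15)&(x<.6))):
    p=X[m]; print(t,len(p)); 
    if len(p)>5: print(p.mean(0).round(4),cv2.minAreaRect((p[:,:2]*1000).astype(np.float32)))
E
```

```text
time: 1.4
tool_pos: [0.3112, -0.3836, 0.2507]
ee_rot: [3.141, 0.0, 1.143]
wrist_force: [0.7, -1.1, 0.0]
width: 0.0942
finger_force: 0.0
time: 1.9
tool_pos: [0.3861, -0.271, 0.2506]
ee_rot: [3.141, 0.0, 1.839]
wrist_force: [0.4, -0.1, -0.6]
width: 0.0937
finger_force: 0.0
time: 2.4
tool_pos: [0.4612, -0.1585, 0.2507]
ee_rot: [3.141, 0.0, 2.534]
wrist_force: [-0.2, 0.2, 0.2]
width: 0.0938
finger_force: 0.0
time: 2.9
tool_pos: [0.5362, -0.046, 0.2506]
ee_rot: [-3.142, 0.0, -3.054]
wrist_force: [-0.3, -0.2, -0.1]
width: 0.0938
finger_force: 0.0
time: 3.1
tool_pos: [0.5356, -0.0469, 0.2503]
ee_rot: [-3.141, -0.001, -3.061]
wrist_force: [-0.1, -0.5, 0.8]
width: 0.094
finger_force: 0.0
3.1 [ 0.53555851 -0.04688996  0.2503081 ] [-3.14124732e+00 -7.95293379e-04 -3.06086905e+00] [-0.19  0.06  1.36 -0.    1.72 -1.84] [-0.08343349 -0.46578114  0.76263441]
post 386
[ 0.545  -0.0501  0.1207] ((545.2742309570312, -49.891143798828125), (22.626617431640625, 21.101577758789062), 3.6486332416534424)
lid 2771
[0.5373 0.0727 0.1121] ((538.0408325195312, 73.09943389892578), (65.08197021484375, 63.72423553466797), 23.922231674194336)
dial 488
[0.5253 0.2023 0.0949] ((525.8779296875, 204.0755157470703), (45.82726287841797, 14.357200622558594), 38.29965591430664)
```

The wrist view agrees on the post at (0.545, -0.050), top 0.121. I descend and grip it across the opener's y.

```bash
python3 -m handwheel '[[[0,0,0],[0.18,-0.06,-0.2],0],[[0,0,0],[0,0,-0.7],0],[[0,0,0],[0,0,-0.7],0],[[0,0,0],[0,0,-0.7],0],[[0,0,0],[0,0,-0.68],0]]'
python3 -m handwheel '[[[0,0,0],[0,0,0],0],[[0,0,0],[0,0,0],0.7],[[0,0,0],[0,0,0],0.9],[[0,0,0],[0,0,0],0.9],[[0,0,0],[0,0,0],0.9]]'
python3 -m handwheel '[[[0,0,0],[0,0,0],0.9],[[0,0,0],[0,0,0],0.9],[[0,0,0],[0,0,0],0.9],[[0,0,0],[0,0,0],0.9],[[0,0,0],[0,0,0],0.9]]'
```

```text
time: 3.65
tool_pos: [0.5442, -0.0512, 0.0994]
ee_rot: [-3.142, -0.0, -3.063]
wrist_force: [0.0, -0.4, -0.1]
width: 0.094
finger_force: 0.0
time: 4.15
tool_pos: [0.5458, -0.0502, 0.1035]
ee_rot: [-3.141, 0.004, -3.06]
wrist_force: [-0.1, -0.4, -0.5]
width: 0.0655
finger_force: 0.0
time: 4.65
tool_pos: [0.5446, -0.0499, 0.1014]
ee_rot: [3.141, -0.0, -3.06]
wrist_force: [-1.3, 0.6, -1.2]
width: 0.025
finger_force: 0.0
```

```bash
python3 -m handwheel '[[[0,0,0],[0,0,0],0.9],[[0,0,0],[0,0,0],0.9],[[0,0,0],[0,0,0],0.9]]'
python3 -m handwheel '[[[0,0,0],[-0.008,0.1,0],0.9],[[0,0,0],[-0.008,0.1,0],0.9],[[0,0,0],[-0.008,0.1,0],0.9],[[0,0,0],[-0.008,0.1,0],0.9],[[0,0,0],[-0.008,0.1,0],0.9]]'
python3 -m handwheel '[[[0,0,0],[-0.004,0.05,0],0.9],[[0,0,0],[-0.004,0.05,0],0.9],[[0,0,0],[-0.004,0.05,0],0.9],[[0,0,0],[-0.004,0.05,0],0.9],[[0,0,0],[-0.004,0.05,0],0.9]]'
```

```text
time: 4.95
tool_pos: [0.5447, -0.051, 0.1014]
ee_rot: [-3.14, -0.0, -3.061]
wrist_force: [0.5, -5.6, -1.2]
width: 0.0219
finger_force: 30.0
time: 5.45
tool_pos: [0.5428, -0.0277, 0.1014]
ee_rot: [-3.137, -0.0, -3.062]
wrist_force: [2.2, -11.2, -2.0]
width: 0.0219
finger_force: 30.0
time: 5.95
tool_pos: [0.5419, -0.0157, 0.1014]
ee_rot: [-3.136, -0.0, -3.062]
wrist_force: [2.4, -12.4, -1.0]
width: 0.0216
finger_force: 30.0
```

```bash
python3 -m handwheel '[[[0,0,0],[-0.003,0.04,0],0.9],[[0,0,0],[-0.003,0.04,0],0.9],[[0,0,0],[0,0,0],0.9]]'
python3 -m handwheel '[[[0,0,0],[-0.003,0.04,0],0.9],[[0,0,0],[-0.003,0.04,0],0.9],[[0,0,0],[0,0,0],0.9]]'
python3 -m handwheel '[[[0,0,0],[-0.003,0.04,0],0.9],[[0,0,0],[-0.002,0.02,0],0.9],[[0,0,0],[0,0,0],0.9]]'
python3 - <<'E'
from h import *
for n in ('top','scene'):
    o,im,d=snap(n); X=cloud(n,o,d); x,y,z=X[...,0],X[...,1],X[...,2]
    p=X[(z>.105)&(z<.12)&(y>.05)&(y<.13)&(x>.48)&(x<.6)]; print(n,len(p))
    if len(p)>5: print(p.mean(0).round(4),cv2.minAreaRect((p[:,:2]*1000).astype(np.float32)))
E
```

```text
time: 6.25
tool_pos: [0.5415, -0.0113, 0.1014]
ee_rot: [-3.137, -0.0, -3.061]
wrist_force: [1.1, -10.6, -2.1]
width: 0.0219
finger_force: 30.0
time: 6.55
tool_pos: [0.5412, -0.0074, 0.1014]
ee_rot: [-3.137, -0.0, -3.062]
wrist_force: [1.0, -11.4, -2.0]
width: 0.0222
finger_force: 30.0
time: 6.85
tool_pos: [0.541, -0.0047, 0.1015]
ee_rot: [-3.136, -0.0, -3.062]
wrist_force: [1.2, -13.1, -1.7]
width: 0.0218
finger_force: 30.0
top 166
[0.5343 0.0985 0.1124] ((533.3920288085938, 99.5671157836914), (65.0479507446289, 38.61785125732422), 11.999807357788086)
scene 350
[0.5325 0.0898 0.1126] ((534.06884765625, 88.28199005126953), (63.253868103027344, 63.56194305419922), 36.130523681640625)
```

The jar is at y≈0.088, which matches the V jaw seat, and the force is starting to rise. I press on about 4 mm.

```bash
python3 -m handwheel '[[[0,0,0],[-0.002,0.03,0],0.9],[[0,0,0],[0,0,0],0.9],[[0,0,0],[0,0,0],0.9]]'
python3 -m handwheel '[[[0,0,0],[-0.002,0.03,0],0.9],[[0,0,0],[0,0,0],0.9],[[0,0,0],[0,0,0],0.9]]'
python3 -m handwheel '[[[0,0,0],[-0.002,0.02,0],0.9],[[0,0,0],[0,0,0],0.9],[[0,0,0],[0,0,0],0.9]]'
```

```text
time: 7.25
tool_pos: [0.5409, -0.0035, 0.1014]
ee_rot: [-3.136, -0.0, -3.062]
wrist_force: [0.8, -12.1, -1.4]
width: 0.0219
finger_force: 30.0
time: 7.55
tool_pos: [0.5408, -0.0023, 0.1014]
ee_rot: [-3.135, -0.0, -3.062]
wrist_force: [2.2, -14.3, -1.5]
width: 0.022
finger_force: 30.0
time: 7.85
tool_pos: [0.5408, -0.0016, 0.1014]
ee_rot: [-3.134, -0.0, -3.062]
wrist_force: [1.9, -14.2, -2.5]
width: 0.0218
finger_force: 30.0
```

```bash
python3 -m handwheel '[[[0,0,0],[-0.002,0.03,0],0.9],[[0,0,0],[0,0,0],0.9],[[0,0,0],[0,0,0],0.9]]'
python3 -m handwheel '[[[0,0,0],[-0.001,0.02,0],0.9],[[0,0,0],[0,0,0],0.9],[[0,0,0],[0,0,0],0.9]]'
python3 - <<'E'
from h import *
c=robot.calibration('wrist')
o,im,d=snap('wrist'); X=cloud('wrist',o,d); cv2.imwrite('pics/w2.png',im[:,:,::-1])
x,y,z=X[...,0],X[...,1],X[...,2]
p=X[(z>.105)&(z<.12)&(y>.04)&(y<.15)&(x>.48)&(x<.6)]; print(len(p),p.mean(0),p[:,1].min(),p[:,1].max())
E
```

```text
time: 8.15
tool_pos: [0.5407, -0.0004, 0.1014]
ee_rot: [-3.134, -0.0, -3.062]
wrist_force: [1.5, -16.0, -2.0]
width: 0.0221
finger_force: 30.0
time: 8.45
tool_pos: [0.5406, 0.0003, 0.1014]
ee_rot: [-3.133, -0.0, -3.062]
wrist_force: [0.6, -14.7, -1.0]
width: 0.022
finger_force: 30.0
8432 [0.53037248 0.0870245  0.11190262] 0.05440363562145465 0.12043345835744944
```

View pics/w2.png

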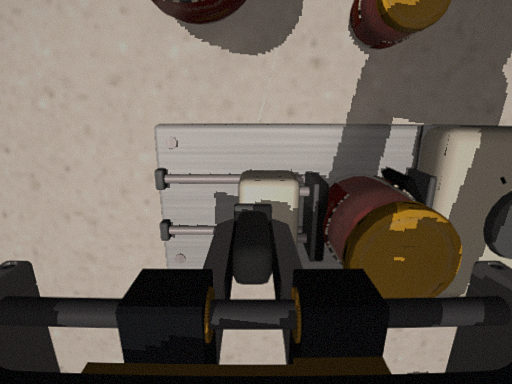

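The jar at (395,250) sits in the V jaw at (405,185), and the pad at (317,215) is flat against it. Force and geometry suggest the pad is 5.5–7 mm in. I press slightly more, then check the pad in the depth data.

```bash
python3 -m handwheel '[[[0,0,0],[-0.001,0.02,0],0.9],[[0,0,0],[0,0,0],0.9],[[0,0,0],[0,0,0],0.9],[[0,0,0],[0,0,0],0.9]]'
python3 - <<'E'
from h import *
o,im,d=snap('wrist'); X=cloud('wrist',o,d)
th=.08; e=np.array([-np.sin(th),np.cos(th)]); q=(X[...,:2]-np.array(o['tool_pos'])[:2])@e; z=X[...,2]
for r in (180,185,190,195): 
    print([(c,round(1000*q[r,c]),round(1000*z[r,c])) for c in range(284,352,3)])
E
```

```text
time: 8.9
tool_pos: [0.5406, 0.0009, 0.1014]
ee_rot: [-3.133, -0.001, -3.063]
wrist_force: [0.7, -16.5, -2.6]
width: 0.022
finger_force: 30.1
[(284, 24, 53), (287, 26, 53), (290, 28, 53), (293, 30, 52), (296, 32, 52), (299, 40, 19), (302, 42, 19), (305, 44, 25), (308, 44, 39), (311, 44, 48), (314, 46, 49), (317, 48, 49), (320, 51, 49), (323, 53, 49), (326, 65, 12), (329, 67, 12), (332, 70, 12), (335, 69, 24), (338, 69, 33), (341, 70, 37), (344, 71, 41), (347, 72, 45), (350, 74, 48)]
[(284, 23, 55), (287, 26, 54), (290, 28, 55), (293, 30, 55), (296, 32, 54), (299, 35, 51), (302, 44, 12), (305, 44, 28), (308, 44, 39), (311, 44, 51), (314, 44, 59), (317, 46, 60), (320, 48, 59), (323, 51, 59), (326, 53, 60), (329, 64, 24), (332, 64, 36), (335, 65, 41), (338, 66, 44), (341, 67, 47), (344, 69, 50), (347, 70, 53), (350, 71, 56)]
[(284, 23, 57), (287, 26, 55), (290, 28, 55), (293, 30, 55), (296, 32, 54), (299, 35, 51), (302, 38, 44), (305, 41, 44), (308, 43, 44), (311, 44, 53), (314, 44, 60), (317, 46, 60), (320, 49, 60), (323, 51, 60), (326, 53, 60), (329, 60, 40), (332, 61, 46), (335, 63, 49), (338, 63, 54), (341, 64, 57), (344, 66, 58), (347, 67, 62), (350, 68, 66)]
[(284, 24, 56), (287, 26, 55), (290, 28, 55), (293, 30, 55), (296, 32, 55), (299, 35, 50), (302, 39, 43), (305, 41, 42), (308, 44, 43), (311, 44, 53), (314, 45, 60), (317, 47, 60), (320, 49, 60), (323, 51, 60), (326, 53, 60), (329, 59, 48), (332, 60, 52), (335, 61, 56), (338, 62, 60), (341, 63, 64), (344, 64, 66), (347, 65, 69), (350, 66, 71)]
```

The pad face is 54 mm ahead of the post, against 62 mm free, so the pad is about 7.5 mm in. I let go with a partial opening and lift.

```bash
python3 -m handwheel '[[[0,0,0],[0,0,0],0.62],[[0,0,0],[0,0,0],0.62],[[0,0,0],[0,0,0],0.62],[[0,0,0],[0,0,0],0.62],[[0,0,0],[0,0,0],0.62]]'
python3 -m handwheel '[[[0,0,0],[0,0,0],0.62],[[0,0,0],[0,0,0.2],0.62],[[0,0,0],[0,0,0.5],0.62],[[0,0,0],[0,0,0.8],0.62],[[0,0,0],[0,0,0.9],0.62]]'
python3 - <<'E'
from h import *
o=robot.get_obs(); print(o['tool_pos'],o['ee_rot'],o['width'],o['wrist_force'],o['joint_positions'])
for n in ('top','scene','wrist'):
    o,im,d=snap(n,f'{n}3.png'); X=cloud(n,o,d); x,y,z=X[...,0],X[...,1],X[...,2]
    for t,m in (('post',(z>.115)&(z<.128)&(y<.03)&(y>-.04)&(x>.5)&(x<.58)),('lid',(z>.105)&(z<.12)&(y>.04)&(y<.13)&(x>.48)&(x<.6)),('dial',(z>.09)&(z<.105)&(y>.15)&(y<.26)&(x<.6)&(x>.46))):
        p=X[m]
        if len(p)>5: r=cv2.minAreaRect((p[:,:2]*1000).astype(np.float32)); print(n,t,p.mean(0).round(4),np.round(r[0],1),np.round(r[1],1),r[2])
E
```

```text
time: 9.45
tool_pos: [0.5403, 0.0067, 0.1015]
ee_rot: [3.141, 0.0, -3.059]
wrist_force: [0.3, 0.3, -0.3]
width: 0.036
finger_force: 0.0
time: 9.95
tool_pos: [0.5394, 0.0062, 0.2222]
ee_rot: [3.141, -0.003, -3.06]
wrist_force: [1.3, -0.3, 0.3]
width: 0.0355
finger_force: 0.0
[0.5394341  0.00622614 0.22217541] [ 3.14090537e+00 -2.58409663e-03 -3.05993916e+00] 0.03552184377475772 [ 1.29682966 -0.34100575  0.33116396] [-9.37068768e-02  6.74167522e-02  1.40825033e+00  2.26998335e-04
  1.66858994e+00 -1.74613395e+00]
top lid [0.5274 0.0981 0.1122] [528.1  96.9] [66.4 40.3] 38.641990661621094
top dial [0.525  0.2039 0.0957] [524.7 203.9] [42.  13.8] 38.67805099487305
scene post [0.5388 0.0027 0.1203] [539.8   1. ] [20.2 20.8] 87.21800994873047
scene lid [0.5325 0.09   0.1124] [534.5  87.8] [63.6 64.2] 66.24934387207031
scene dial [0.5226 0.2057 0.095 ] [522.4 205.4] [43.6 13.1] 38.30426788330078
wrist post [0.5405 0.0016 0.1203] [541.    1.4] [22.4 20.6] 4.6240620613098145
wrist lid [0.5348 0.0869 0.112 ] [536.2  88. ] [64.5 64.8] 62.38876724243164
wrist dial [0.5253 0.2029 0.0949] [525.8 204.5] [45.6 14.1] 38.835716247558594
```

The post stayed put at y≈0.001, so the clamp holds. Now over the dial at (0.5247, 0.2045), turning +0.59 rad to match the bar.

```bash
python3 -m handwheel '[[[0,0,0.075],[-0.06,0.79,0],0.5],[[0,0,0.075],[-0.06,0.79,0],0.5],[[0,0,0.075],[-0.06,0.79,0],0.5],[[0,0,0.075],[-0.06,0.79,0],0.5],[[0,0,0.075],[-0.06,0.79,0],0.5]]'
python3 -m handwheel '[[[0,0,0],[0,0,0],0.5],[[0,0,0],[0,0,0],0.5]]'
python3 - <<'E'
from h import *
o,im,d=snap('wrist'); X=cloud('wrist',o,d); x,y,z=X[...,0],X[...,1],X[...,2]
m=(z>.09)&(z<.105)&(y>.15)&(y<.26)&(x<.6)&(x>.46); p=X[m]; print(len(p))
if len(p)>5: print(p.mean(0),cv2.minAreaRect((p[:,:2]*1000).astype(np.float32)))
print(o['tool_pos'],o['ee_rot'],o['joint_positions'],o['width'])
E
```

```text
time: 10.6
tool_pos: [0.5243, 0.2049, 0.2202]
ee_rot: [3.141, -0.002, -2.466]
wrist_force: [0.3, -0.1, 0.0]
width: 0.0469
finger_force: 0.0
time: 10.8
tool_pos: [0.5246, 0.204, 0.2203]
ee_rot: [3.141, -0.002, -2.47]
wrist_force: [-0.7, 0.1, -0.3]
width: 0.0471
finger_force: 0.0
544
[0.52471787 0.20443985 0.09519515] ((525.5780029296875, 204.672607421875), (44.57026672363281, 13.167118072509766), 38.688926696777344)
[0.52455451 0.20399397 0.22025034] [ 3.14109404e+00 -2.49766871e-03 -2.46991099e+00] [ 2.70457962e-01  1.19810519e-01  1.35531664e+00 -5.18937188e-04
  1.66895953e+00 -1.97206962e+00] 0.0471006414219627
```

```bash
python3 -m handwheel '[[[0,0,0],[0.01,0.01,-0.6],0.5],[[0,0,0],[0,0,-0.6],0.5],[[0,0,0],[0,0,-0.6],0.5],[[0,0,0],[0,0,-0.5],0.5],[[0,0,0],[0,0,-0.22],0.5]]'
python3 -m handwheel '[[[0,0,0],[0,0,0],0.5],[[0,0,0],[0,0,0],0.5],[[0,0,0],[0,0,0],1],[[0,0,0],[0,0,0],1],[[0,0,0],[0,0,0],1]]'
python3 -m handwheel '[[[0,0,0],[0,0,0],1],[[0,0,0],[0,0,0],1],[[0,0,0],[0,0,0],1],[[0,0,0],[0,0,0],1],[[0,0,0],[0,0,0],1]]'
```

```text
time: 11.35
tool_pos: [0.5242, 0.2018, 0.0921]
ee_rot: [3.14, -0.006, -2.474]
wrist_force: [0.5, 0.3, 0.4]
width: 0.0471
finger_force: 0.0
time: 11.85
tool_pos: [0.5264, 0.2042, 0.0967]
ee_rot: [-3.141, 0.002, -2.471]
wrist_force: [-0.7, 0.7, -0.3]
width: 0.0262
finger_force: 0.0
time: 12.35
tool_pos: [0.5258, 0.2044, 0.0959]
ee_rot: [3.141, 0.001, -2.471]
wrist_force: [-1.8, 1.3, 3.8]
width: 0.0138
finger_force: 30.0
```

```bash
python3 -m handwheel '[[[0,0,-0.08],[0,0,0],1],[[0,0,-0.08],[0,0,0],1],[[0,0,-0.08],[0,0,0],1],[[0,0,-0.08],[0,0,0],1],[[0,0,-0.08],[0,0,0],1]]'
python3 -m handwheel '[[[0,0,-0.08],[0,0,0],1],[[0,0,-0.08],[0,0,0],1],[[0,0,-0.08],[0,0,0],1],[[0,0,-0.08],[0,0,0],1],[[0,0,-0.07],[0,0,0],1]]'
python3 -m handwheel '[[[0,0,0],[0,0,0],1],[[0,0,0],[0,0,0],1],[[0,0,0],[0,0,0],1],[[0,0,0],[0,0,0],1],[[0,0,0],[0,0,0],1]]'
python3 -m handwheel '[[[0,0,0],[0,0,0],1],[[0,0,0],[0,0,0],1],[[0,0,0],[0,0,0],1],[[0,0,0],[0,0,0],1],[[0,0,0],[0,0,0],1]]'
python3 - <<'E'
from h import *
o=robot.get_obs(); print(o['time'],o['ee_rot'],o['wrist_torque'],o['wrist_force'])
out=[]
for n in ('top','scene'):
    o,im,d=snap(n); X=cloud(n,o,d); x,y,z=X[...,0],X[...,1],X[...,2]
    p=X[(z>.105)&(z<.12)&(y>.04)&(y<.13)&(x>.48)&(x<.6)]; 
    if len(p)>5: print(n,p.mean(0),cv2.minAreaRect((p[:,:2]*1000).astype(np.float32))[:2])
    p=X[(z>.115)&(z<.128)&(y<.03)&(y>-.04)&(x>.5)&(x<.58)]; print(len(p),p.mean(0))
    out.append(im[120:280,160:330])
cv2.imwrite('pics/f.png',cv2.resize(np.hstack(out)[:,:,::-1],(800,376)))
E
```

```text
time: 12.85
tool_pos: [0.5257, 0.2045, 0.0959]
ee_rot: [3.141, 0.0, -3.104]
wrist_force: [-1.8, 1.7, 3.6]
width: 0.0139
finger_force: 30.0
time: 13.35
tool_pos: [0.5258, 0.2046, 0.0959]
ee_rot: [3.14, -0.0, 2.567]
wrist_force: [-1.9, 2.4, 3.8]
width: 0.0137
finger_force: 30.0
time: 13.85
tool_pos: [0.5258, 0.2046, 0.0959]
ee_rot: [3.14, -0.0, 2.572]
wrist_force: [-2.3, 3.3, 5.3]
width: 0.0138
finger_force: 30.0
time: 14.35
tool_pos: [0.5258, 0.2046, 0.0959]
ee_rot: [3.14, -0.0, 2.572]
wrist_force: [-2.4, 3.5, 4.7]
width: 0.0139
finger_force: 30.0
14.35 [ 3.14033221e+00 -3.42346039e-04  2.57193294e+00] [0.72672893 0.34143511 0.08828031] [-2.3749444   3.49905394  4.65073639]
top [0.53537773 0.08744099 0.11253717] ((535.7490234375, 87.13026428222656), (63.682987213134766, 64.44789123535156))
40 [0.54103442 0.00115286 0.12087911]
scene [0.52943414 0.10817867 0.11175046] ((521.371337890625, 103.7255859375), (52.398475646972656, 21.80257225036621))
50 [0.53829944 0.00282742 0.1203415 ]
```

View pics/f.png

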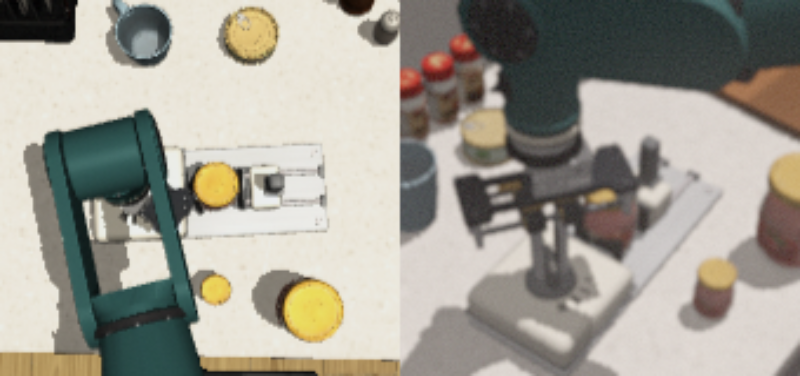

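The picture shows the fingers gripping the dial, at (130,205) on the left and (548,265) on the right. The jar stands in the V jaw, the pad is against it and the other things are undisturbed. The tool has turned 1.24 rad, and the torque matches the dial's spring.

```bash
python3 -m handwheel '[[[0,0,0],[0,0,0],1],[[0,0,0],[0,0,0],1],[[0,0,0],[0,0,0],1],[[0,0,0],[0,0,0],1],[[0,0,0],[0,0,0],1]]'
python3 -c "from bench import robot; print(robot.close_job())"
```

```text
time: 14.95
tool_pos: [0.5258, 0.2046, 0.0959]
ee_rot: [3.14, -0.0, 2.572]
wrist_force: [-2.1, 3.7, 6.0]
width: 0.0138
finger_force: 30.0
the job is handed in; nothing more can be done
None
```

I handed the job in at 14.95 s: the jar was clamped with the pad about 7.5 mm in, the clamp was let go, and the dial was still held past the third click (tool turned 1.24 rad); no verdict was returned.

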